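# Put bronze medals away in their fitted trays

### The arm

A 6-joint arm with a two-finger parallel gripper is mounted at the origin on the work surface. World frame = base frame: x ahead of the robot, y to its left, z up, the work surface at z = 0. Lengths are in m, angles in rad, forces in N, time in s.
With the tool pointing down it reaches from about 0.4 to 0.825 m from the base axis. Payload 7 kg.
Tool frame: the origin (TCP) lies on the mounting face of the last link; the fingertips stand 178 mm ahead of it and the grasp point (between the pads) lies arm.grip_depth ahead of it (arm.grip_depth is the distance from the TCP to the grasp point, in m); z points along the fingers, y is the direction in which the jaws open and shut (so a half turn about z gives the same grasp; the last joint's range is limited). The gripper opens to 88 mm and grips with 3 to 60 N. Pads are 19 mm wide; open, the fingers measure 130 mm over their backs; the gripper's body (78 mm by 193 mm) begins 47 mm behind the grasp point.
Start: joints at [-0.956, 0.359, 0.012, 0, -1.224, -0.288], TCP at [0.217, -0.639, 0.405] pointing down, gripper open.
Joint ranges: [-3.07, 3.07], [-1.43, 2.12], [-1.02, 1.25], [-3.03, 1.67], [-3.05, -0], [-3.03, 3.03]. Speed limits (rad/s): [2.39, 2.39, 3.01, 3.14, 3.14, 3.14].

### API

Orientations are given as [roll, pitch, yaw] about the fixed x, y, z axes, in that order (R = Rz(yaw) Ry(pitch) Rx(roll)).
In Python, from station import arm gives the robot as it stands.
- The arm moves only by the tool carry_out, never from a script. Its argument "targets" is a list that holds one entry, the list of rows, each a list of 7 numbers: the turn, a rotation vector about the tool's x, y, z in units of 8 degrees (1.0 is 8 degrees), then the shift along the tool's x, y, z in units of 2.5 cm (1.0 is 2.5 cm), then the opening, from -1 (shut) to 1 (fully open). A call has 1 to 20 rows; each row shifts and turns the commanded pose from where the row before left it, along the tool's axes as they then stand; what a row does not reach is not made up. A row lasts 1/8 s, in which the tool goes at most 62.5 mm and 10.7 degrees, less where a joint would pass 70% of its speed; a pose out of reach is approached as far as the arm can. A call with a number of a shift or a turn outside -1 to 1 is refused whole. A call with a gripper value outside its range is refused whole. The fingers move at their own pace and stop on an object; "squeeze" is the grip in N (left out, the last holds). Time passes only in rows, so rows that do not move let the fingers close. It gives the time, the measured TCP pose, the force and the opening at its end, in the units of the state.
- arm.get_state(): the state, without advancing time (a new reading comes with each control period).
- arm.grab_frame(name): name is "side" or "top"; returns (picture, depth): 400x640x3 uint8, red, green, blue; 400x640 float32, m along the optical axis (not along the pixel's ray), 0 where there is no reading.
- arm.camera_model(name): a dict with "camera_matrix" (3x3 intrinsics, pixels), "distortion" ([k1, k2, p1, p2, k3] as OpenCV has them; the pictures are not rectified), "world_from_camera" (4x4, takes a point from camera to world coordinates). Camera axes: x right, y down, z forward; pixel columns grow to the right and rows downward; lengths in m; the calibration is good to about 2 mm. A picture is of the moment at which its call begins. camera_model takes no time and is no camera call.
- arm.job_done(): hands the job in, once; it reports no verdict.
Trained networks look in the newest picture that a camera, given by its name, has taken for a name from the list of things; names that differ only in an ending like _2 or _b are one class to them, and where a whole thing is asked for, a point or a joint stands for the part that bears it (a point fixed in the world has none). Each returns a list of dicts, best first, with "conf" (0 to 1); they miss things now and then, are a little off and sometimes report something else, mostly with a low value. They report only what shows in the picture. A call takes as long as a camera call. They do not tell look-alikes from the thing itself.
- arm.spot_in(camera, query): "point" ([row, column] in pixels, amid what is visible of it).
- arm.landmark_of(camera, query): "point" ([row, column] in pixels: a listed point, or the origin of a listed thing).
The state is a dict: "t": time; "q": joint angles; "qd": joint speeds; "joint_efforts": joint torques, N m; "eef_pos": TCP position; "ee_rot": TCP orientation; "force": force on the tool from outside, world axes, zero at the start; "moment": the same for the moment, N m; "width": finger opening in m.
Only numpy, scipy, OpenCV 4.12 (cv2) and the standard library are available. Lean on these libraries where they do the work, as an engineer would, in place of code of your own. Each camera call takes 0.05 s, during which the arm holds its last target.

### The job

Put away the four bronze pieces that lie loose on the green mat: lay each one face up and flat inside the foam cut-out of the tray that matches its shape and size (large round, small round, square, oblong). Set each down gently, never letting it drop, and leave the magnifier and the brush alone.

Things in the scene. Friction and masses are not known exactly. Their poses are not given: they have to be found in the camera images.
- large_round: Large round bronze medal, disc 48 mm across, about 160 g, 10 mm thick, lying flat and loose on the green mat (mat top at z = 3 mm). Origin: centre of its underside; z up.
- small_round: Small round bronze medal, disc 30 mm across, about 62 g, 10 mm thick, lying flat and loose on the green mat (mat top at z = 3 mm). Origin: centre of its underside; z up.
- square: Square bronze plaquette, 42 x 42 mm (sides along its x and y), about 150 g, 10 mm thick, lying flat and loose on the green mat (mat top at z = 3 mm). Origin: centre of its underside; z up.
- oblong: Oblong bronze plaquette, 60 mm along its x by 28 mm along its y, about 145 g, 10 mm thick, lying flat and loose on the green mat (mat top at z = 3 mm). Origin: centre of its underside; z up.
- tray_large_round: Shallow grey tray 96 x 96 mm, 10 mm high, fixed on the green mat (top at z = 3 mm), with a white foam inlay level with its rim and a round cut-out 64 mm across in the middle, lined dark grey, 4 mm deep: its floor lies 6 mm above the tray's underside. A piece lying in it stands 6 mm above the rim. Origin: centre of the tray's underside; z up, x and y along its sides.
- tray_small_round: Shallow grey tray 96 x 96 mm, 10 mm high, fixed on the green mat (top at z = 3 mm), with a white foam inlay level with its rim and a round cut-out 46 mm across in the middle, lined dark grey, 4 mm deep: its floor lies 6 mm above the tray's underside. A piece lying in it stands 6 mm above the rim. Origin: centre of the tray's underside; z up, x and y along its sides.
- tray_square: Shallow grey tray 96 x 96 mm, 10 mm high, fixed on the green mat (top at z = 3 mm), with a white foam inlay level with its rim and a square cut-out 58 x 58 mm (sides along its x and y) in the middle, lined dark grey, 4 mm deep: its floor lies 6 mm above the tray's underside. A piece lying in it stands 6 mm above the rim. Origin: centre of the tray's underside; z up, x and y along its sides.
- tray_oblong: Shallow grey tray 96 x 96 mm, 10 mm high, fixed on the green mat (top at z = 3 mm), with a white foam inlay level with its rim and an oblong cut-out 76 mm along its x by 44 mm along its y in the middle, lined dark grey, 4 mm deep: its floor lies 6 mm above the tray's underside. A piece lying in it stands 6 mm above the rim. Origin: centre of the tray's underside; z up, x and y along its sides.
- loupe: Black eyepiece magnifier standing on the white table just left (+y) of the mat, 38 mm across, 36 mm high. Origin: centre of its underside. Leave alone.
- brush: Flat dusting brush, 200 x 42 mm and 20 mm high, lying on the white table just right (-y) of the mat, roughly along x, handle towards the robot. Origin: underside, at about its middle. Leave alone.
Not all that is in view belongs to the job. Leave any orange or purple look-alike of the large_round alone.

How it is judged:
By the outcome, as a careful person would: the job done as asked, in the order asked, and still so for the second after the job is handed in, with the robot touching nothing.
It also fails if it takes over 90 s, if anything falls off the work surface, if the arm or the gripper's body presses on something with over 40 N, if the wrist force passes 120 N, or if a joint passes its speed limit or range.

## Working session

There is one attempt and no reset: what is moved stays moved. The work goes in short steps, Python scripts to look and compute and a tool call to move; the robot and the scene stay as the last step left them, time stands still between calls to the robot, and variables do not carry over. Pictures are saved under pics/ and viewed, and the job is handed in when it is done.

Besides the shell and the picture viewer there is one more tool, called after "Call:" as a command line: name --argument value ..., lists and objects as JSON in quotes. carry_out: Moves the arm, as the interface text tells. Its arguments: {"type":"object","properties":{"targets":{"type":"array"},"squeeze":{"type":"number"}},"required":["targets"]}

```bash
ls; mkdir -p pics; python3 - <<'E'
from station import arm
import cv2,numpy as np
print(arm.get_state()); print(arm.grip_depth)
for n in("top","side"):
    p,d=arm.grab_frame(n); cv2.imwrite(f"pics/{n}0.png",p[:,:,::-1]); np.savez(f"/tmp/{n}0.npz",p=p,d=d)
    print(n,arm.camera_model(n))
E
```

```text
pics
{'t': 0.0, 'q': array([-9.55908296e-01,  3.59374023e-01,  1.10737098e-02, -3.33639899e-04,
       -1.22407066e+00, -2.88112720e-01]), 'qd': array([-0.00093527, -0.00194144, -0.00200001,  0.00119775, -0.00085501,
       -0.00063293]), 'joint_efforts': array([-3.73946577e-04, -5.82717812e+01,  2.93044442e+01,  6.99750245e+00,
        6.56617165e-03, -1.45724393e-04]), 'eef_pos': array([ 0.21661573, -0.63910257,  0.4037402 ]), 'ee_rot': array([ 3.13999378e+00, -1.46751365e-04, -2.81493085e+00]), 'force': array([ 0.62015752, -0.14555246, -0.51601448]), 'moment': array([-0.01366337,  0.04865146,  0.01983839]), 'width': 0.08794882470596115}
0.1593
top {'camera_matrix': array([[367.27234971,   0.        , 318.47150308],
       [  0.        , 367.27234971, 205.71370961],
       [  0.        ,   0.        ,   1.        ]]), 'distortion': array([-0.00588064,  0.        ,  0.        ,  0.        ,  0.        ]), 'world_from_camera': array([[-2.52665350e-02, -9.86977161e-01,  1.58863736e-01,
         2.97688810e-01],
       [-9.99675614e-01,  2.54547220e-02, -8.50474544e-04,
        -2.88427709e-02],
       [-3.20443329e-03, -1.58833691e-01, -9.87300152e-01,
         1.07308367e+00],
       [ 0.00000000e+00,  0.00000000e+00,  0.00000000e+00,
         1.00000000e+00]])}
side {'camera_matrix': array([[508.41135529,   0.        , 317.54484255],
       [  0.        , 508.41135529, 194.34808471],
       [  0.        ,   0.        ,   1.        ]]), 'distortion': array([0.05491875, 0.        , 0.        , 0.        , 0.        ]), 'world_from_camera': array([[-0.92895138, -0.19216844,  0.31641843,  0.02026099],
       [-0.37010533,  0.50159115, -0.78193885,  1.1950718 ],
       [-0.00844872, -0.84349132, -0.53707636,  0.85107209],
       [ 0.        ,  0.        ,  0.        ,  1.        ]])}
```

View pics/top0.png

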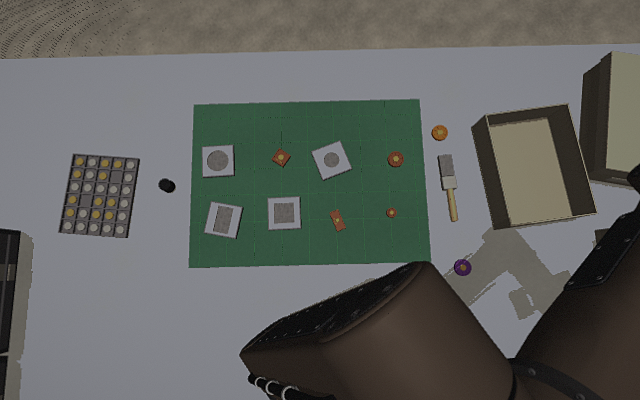

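View pics/side0.png

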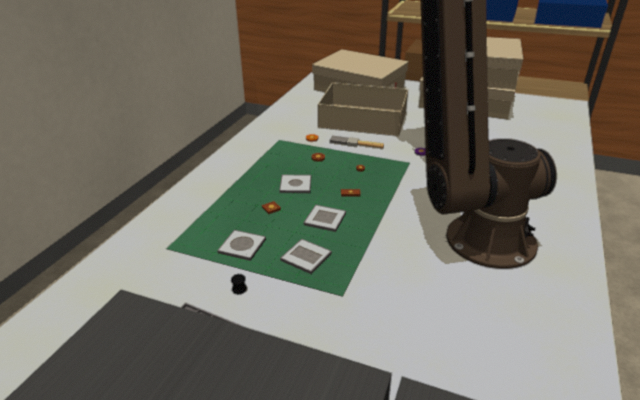

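```bash
cat > h.py <<'E'
import numpy as np,cv2
from station import arm
def toworld(name,rc,z):
    m=arm.camera_model(name);K=m["camera_matrix"];D=m["distortion"];T=m["world_from_camera"]
    rc=np.atleast_2d(rc).astype(float)
    u=cv2.undistortPoints(rc[:,None,::-1].copy(),K,D)[:,0]
    d=np.c_[u,np.ones(len(u))]@T[:3,:3].T
    s=(z-T[2,3])/d[:,2]
    return T[:3,3]+d*s[:,None]
def seg(name,mask,z,box):
    m=np.zeros_like(mask);r0,r1,c0,c1=box;m[r0:r1,c0:c1]=mask[r0:r1,c0:c1]
    n,l,st,ce=cv2.connectedComponentsWithStats(m.astype(np.uint8))
    i=1+np.argmax(st[1:,4]);rc=np.argwhere(l==i)
    w=toworld(name,rc,z)
    r=cv2.minAreaRect(w[:,:2].astype(np.float32)*1000)
    return len(rc),w.mean(0),r
E
python3 - <<'E'
from h import *
f=np.load("/tmp/top0.npz");p=f["p"];d=f["d"]
cv2.imwrite("pics/crop0.png",cv2.resize(p[95:275,185:445,::-1],None,fx=3,fy=3,interpolation=cv2.INTER_CUBIC))
hsv=cv2.cvtColor(p,cv2.COLOR_RGB2HSV);H,S,V=[hsv[...,i].astype(int) for i in range(3)]
br=((H<25)&(S>80)&(V>40))
wh=(S<70)&(V>60)
for n,b,c in[("large",br,(159,396)),("small",br,(212,391)),("square",br,(158,281)),("oblong",br,(219,338)),
 ("tL",wh,(161,218)),("tS",wh,(160,332)),("tSq",wh,(213,284)),("tO",wh,(220,223))]:
    k=16 if b is br else 24
    print(n,p[c],hsv[c],d[c],seg("top",b,.013,(c[0]-k,c[0]+k,c[1]-k,c[1]+k)))
for n in["large_round","small_round","square","oblong","tray_large_round","tray_small_round","tray_square","tray_oblong"]:
    l=arm.landmark_of("top",n); print(n,[(np.round(q["point"],1),q["conf"],toworld("top",q["point"],.003)[0].round(4)) for q in l[:2]])
E
```

```text
large [135 125  65] [ 26 132 135] 1.0933361 (185, array([ 0.60467514, -0.26284041,  0.013     ]), ((605.0802001953125, -263.1302795410156), (45.1535530090332, 46.306434631347656), 88.5160140991211))
small [136 134  69] [ 29 126 136] 1.0689303 (76, array([ 0.44328554, -0.24137539,  0.013     ]), ((443.5528869628906, -241.28182983398438), (26.515457153320312, 29.480941772460938), 42.85355758666992))
square [137 128  68] [ 26 128 137] 1.0971102 (188, array([0.61823456, 0.07981324, 0.013     ]), ((618.3627319335938, 79.7004623413086), (42.97924041748047, 43.658233642578125), 54.70484924316406))
oblong [134 135  69] [ 30 125 135] 1.0729841 (192, array([ 0.4245087 , -0.08285282,  0.013     ]), ((424.6130065917969, -82.78536987304688), (60.49108123779297, 27.99295997619629), 21.108190536499023))
tL [100  95  93] [  9  18 100] 1.1019307 (1008, array([0.61362538, 0.26901391, 0.013     ]), ((613.510009765625, 270.09625244140625), (99.47901916503906, 96.27508544921875), 0.6951510906219482))
tS [99 95 93] [10 15 99] 1.1034427 (1033, array([ 0.60712611, -0.07091742,  0.013     ]), ((607.463134765
[... 526 characters left out ...]
4014,  0.003 ])), (array([266.1, 457.7]), 0.6, array([ 0.2838, -0.4254,  0.003 ]))]
small_round [(array([213.1, 390.3]), 0.48, array([ 0.4424, -0.2403,  0.003 ])), (array([216.6, 283.2]), 0.21, array([0.4402, 0.0747, 0.003 ]))]
square [(array([219.3, 339.9]), 0.73, array([ 0.4279, -0.0916,  0.003 ])), (array([156.8, 280.2]), 0.62, array([0.6223, 0.0819, 0.003 ]))]
oblong [(array([220.5, 336.7]), 0.61, array([ 0.4246, -0.0821,  0.003 ]))]
tray_large_round [(array([164.9, 217.4]), 0.66, array([0.6021, 0.2711, 0.003 ]))]
tray_small_round [(array([159.7, 331.4]), 0.55, array([ 0.6092, -0.0722,  0.003 ]))]
tray_square []
tray_oblong [(array([221.7, 225. ]), 0.56, array([0.4295, 0.2456, 0.003 ]))]
```

View pics/crop0.png

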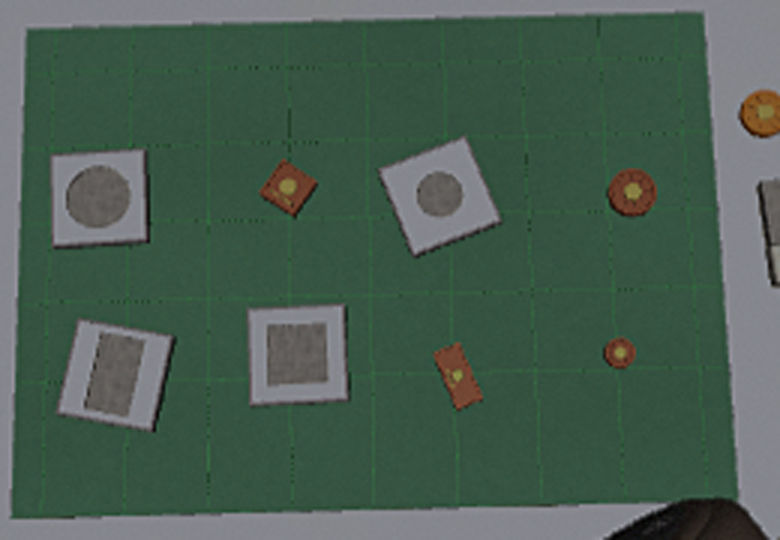

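```bash
python3 - <<'E'
from h import *
f=np.load("/tmp/side0.npz");p=f["p"]
hsv=cv2.cvtColor(p,cv2.COLOR_RGB2HSV);H,S,V=[hsv[...,i].astype(int) for i in range(3)]
br=((H<30)|(H>170))&(S>100)&(V>40)
wh=(S<90)&(V>60)
for n,b,c in[("large",br,(157,318)),("small",br,(168,360)),("square",br,(207,271)),("oblong",br,(192,351)),
 ("tL",wh,(244,242)),("tS",wh,(183,296)),("tSq",wh,(217,325)),("tO",wh,(256,306))]:
    k=14 if b is br else 26
    q=seg("side",b,.013,(c[0]-k,c[0]+k,c[1]-k,c[1]+k));print(n,p[c],q[0],q[1].round(4),np.round(np.r_[q[2][0],q[2][1],q[2][2]],1))
f=np.load("/tmp/top0.npz");p=f["p"];g=cv2.cvtColor(p,cv2.COLOR_RGB2GRAY);hsv=cv2.cvtColor(p,cv2.COLOR_RGB2HSV)
print("cutouts top")
for n,c in[("tL",(161,218)),("tS",(160,332)),("tSq",(213,284)),("tO",(220,223))]:
    m=(g<118)&(hsv[...,1]<70)
    k=16;q=seg("top",m,.011,(c[0]-k,c[0]+k,c[1]-k,c[1]+k));print(n,g[c],q[0],q[1].round(4),np.round(np.r_[q[2][0],q[2][1],q[2][2]],1))
E
```

```text
large [139  95  42] 92 [ 0.6035 -0.253   0.013 ] [ 603.4 -253.3   42.1   51.4   21.1]
small [119  76  32] 46 [ 0.4435 -0.2314  0.013 ] [ 443.4 -231.1   26.8   34.6   18.1]
square [172 126  51] 152 [0.6171 0.0886 0.013 ] [617.6  88.1  44.8  52.3  53.4]
oblong [143 101  42] 134 [ 0.4248 -0.0739  0.013 ] [424.2 -74.1  58.9  34.8  20.9]
tL [124 117 109] 898 [0.614 0.273 0.013] [612.3 274.3 104.6 109.3   3.2]
tS [123 116 108] 593 [ 0.6054 -0.0627  0.013 ] [605.2 -60.7 101.4 116.4  20.9]
tSq [123 115 108] 775 [0.4504 0.0795 0.013 ] [450.4  80.4 102.5 114.3   1.3]
tO [126 120 112] 979 [0.4362 0.2537 0.013 ] [435.8 255.7 109.5 103.9  78.2]
cutouts top
tL 96 358 [0.6141 0.2698 0.011 ] [615.1 268.9  63.5  61.9  88.5]
tS 96 187 [ 0.608  -0.0712  0.011 ] [609.1 -72.3  44.8  43.3  88.5]
tSq 98 405 [0.4508 0.073  0.011 ] [450.3  71.5  58.2  59.2  89.7]
tO 96 403 [0.4356 0.2507 0.011 ] [435.7 250.6  44.6  76.9  78.1]
```

Call:
carry_out --targets '[[[0, 0, 0.78, 0, 0, 0, 1], [0, 0, 0.78, 0, 0, 0, 1], [0, 0, 0.78, 0, 0, 0, 1], [0, 0, 0, -0.97, 0.94, 0, 1], [0, 0, 0, -0.97, 0.94, 0, 1], [0, 0, 0, -0.97, 0.94, 0, 1], [0, 0, 0, -0.97, 0.94, 0, 1], [0, 0, 0, -0.97, 0.94, 0, 1], [0, 0, 0, -0.97, 0.94, 0, 1], [0, 0, 0, -0.97, 0.94, 0, 1], [0, 0, 0, -0.97, 0.94, 0, 1], [0, 0, 0, -0.97, 0.94, 0, 1], [0, 0, 0, -0.97, 0.94, 0, 1], [0, 0, 0, -0.97, 0.94, 0, 1], [0, 0, 0, -0.97, 0.94, 0, 1], [0, 0, 0, -0.97, 0.94, 0, 1], [0, 0, 0, -0.97, 0.94, 0, 1], [0, 0, 0, -0.97, 0.94, 0, 1], [0, 0, 0, -0.97, 0.94, 0, 1]]]' --squeeze 25

```text
t: 2.88
eef_pos: [0.6054, -0.2624, 0.4048]
ee_rot: [-3.142, 0.0, -3.141]
force: [0.3, -0.4, 0.4]
width: 0.0875
```

Call:
carry_out --targets '[[[0, 0, 0, 0, -0.05, 1, 1], [0, 0, 0, 0, 0, 1, 1], [0, 0, 0, 0, 0, 1, 1], [0, 0, 0, 0, 0, 1, 1], [0, 0, 0, 0, 0, 1, 1], [0, 0, 0, 0, 0, 1, 1], [0, 0, 0, 0, 0, 1, 1], [0, 0, 0, 0, 0, 0.8, 1], [0, 0, 0, 0, 0, 0.4, 1], [0, 0, 0, 0, 0, 0.2, 1], [0, 0, 0, 0, 0, 0, 1], [0, 0, 0, 0, 0, 0, 1]]]'

```text
t: 4.38
eef_pos: [0.605, -0.2645, 0.1955]
ee_rot: [-3.141, 0.001, -3.141]
force: [0.0, -0.2, -0.8]
width: 0.0877
```

Call:
carry_out --targets '[[[0, 0, 0, -0.02, 0, 0.2, 1], [0, 0, 0, 0, 0, 0.16, 1], [0, 0, 0, 0, 0, 0, 1]]]'

```text
t: 4.75
eef_pos: [0.6049, -0.2644, 0.1852]
ee_rot: [3.141, -0.001, -3.142]
force: [0.7, -0.2, -0.1]
width: 0.0875
```

```bash
python3 - <<'E'
from h import *
print(arm.get_state()["eef_pos"])
for n,b in(("side",(110,210,260,420)),("top",(110,210,340,460))):
    p,d=arm.grab_frame(n)
    cv2.imwrite(f"pics/{n}1.png",cv2.resize(p[b[0]:b[1],b[2]:b[3],::-1],None,fx=5,fy=5,interpolation=cv2.INTER_CUBIC))
E
```

```text
[ 0.60494191 -0.26444869  0.18517228]
```

View pics/side1.png

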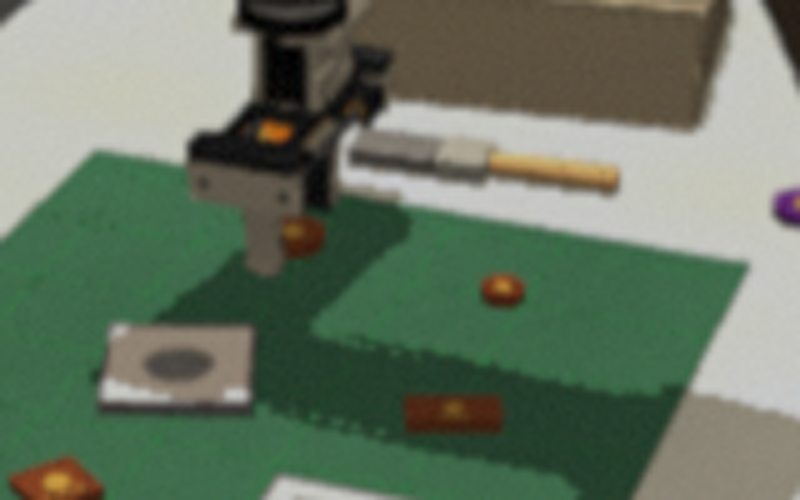

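Call:
carry_out --targets '[[[0, 0, 0, -0.02, 0, -0.02, 0.3], [0, 0, 0, 0, 0, 0, 0.15], [0, 0, 0, 0, 0, 0, -1], [0, 0, 0, 0, 0, 0, -1], [0, 0, 0, 0, 0, 0, -1], [0, 0, 0, 0, 0, 0, -1], [0, 0, 0, 0, 0, 0, -1]]]' --squeeze 25

```text
t: 5.72
eef_pos: [0.6056, -0.2645, 0.1862]
ee_rot: [3.142, -0.0, -3.142]
force: [-0.3, 1.0, 1.0]
width: 0.0465
```

Call:
carry_out --targets '[[[0, 0, 0, 0, 0, -0.4, -1], [0, 0, 0, 0, 0, -0.8, -1], [0, 0, 0, 0, 0, -0.8, -1], [0, 0, 0, 0, 0, 0, -1]]]'

```text
t: 6.22
eef_pos: [0.6062, -0.2647, 0.2382]
ee_rot: [-3.141, 0.003, -3.141]
force: [-0.0, 0.3, -2.1]
width: 0.047
```

```bash
python3 - <<'E'
from h import *
s=arm.get_state();print(s["eef_pos"],s["width"],s["force"])
for n,b in(("side",(90,190,260,420)),):
    p,d=arm.grab_frame(n)
    cv2.imwrite(f"pics/{n}2.png",cv2.resize(p[b[0]:b[1],b[2]:b[3],::-1],None,fx=5,fy=5,interpolation=cv2.INTER_CUBIC))
E
```

```text
[ 0.60623415 -0.26465168  0.23822246] 0.04699053428223785 [-0.03929142  0.27298112 -2.1017797 ]
```

View pics/side2.png

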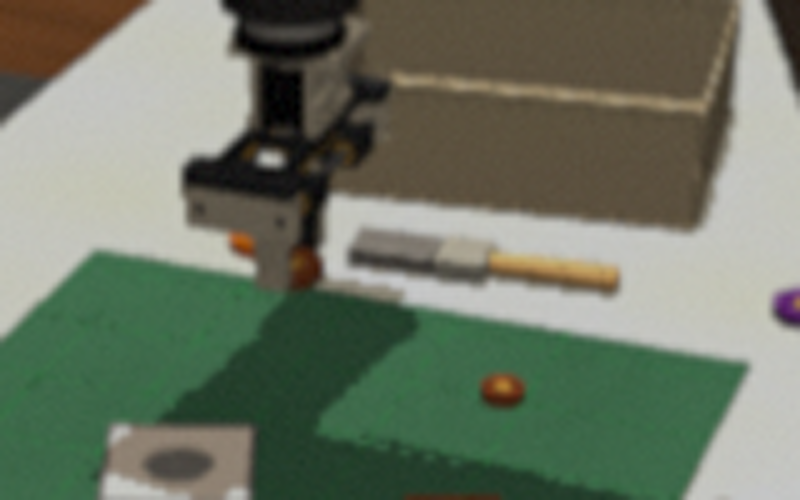

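Call:
carry_out --targets '[[[0, 0, 0, 0, 0.5, 0, -1], [0, 0, 0, 0, 1, 0, -1], [0, 0, 0, 0, 1, 0, -1], [0, 0, 0, 0, 1, 0, -1], [0, 0, 0, 0, 1, 0, -1], [0, 0, 0, 0, 1, 0, -1], [0, 0, 0, 0, 1, 0, -1], [0, 0, 0, 0, 1, 0, -1], [0, 0, 0, 0, 1, 0, -1], [0, 0, 0, 0, 1, 0, -1], [0, 0, 0, 0, 1, 0, -1], [0, 0, 0, 0, 1, 0, -1], [0, 0, 0, 0, 1, 0, -1], [0, 0, 0, 0, 1, 0, -1], [0, 0, 0, 0, 1, 0, -1], [0, 0, 0, 0, 1, 0, -1], [0, 0, 0, 0, 1, 0, -1], [0, 0, 0, 0, 1, 0, -1], [0, 0, 0, 0, 1, 0, -1], [0, 0, 0, -0.3, 0.9, 0, -1]]]'

```text
t: 8.78
eef_pos: [0.613, 0.2222, 0.2362]
ee_rot: [-3.142, -0.0, -3.141]
force: [0.3, 0.0, -2.2]
width: 0.0464
```

Call:
carry_out --targets '[[[0, 0, 0, 0, 0.9, 0, -1], [0, 0, 0, 0, 0.1, 0, -1], [0, 0, 0, 0, 0, 0.6, -1], [0, 0, 0, 0, 0, 0.5, -1], [0, 0, 0, 0, 0, 0, -1], [0, 0, 0, 0, 0, 0, -1]]]'

```text
t: 9.52
eef_pos: [0.6133, 0.2451, 0.2086]
ee_rot: [-3.141, -0.0, 3.141]
force: [0.2, -0.5, -1.7]
width: 0.0471
```

Call:
carry_out --targets '[[[0, 0, 0, 0, 0.7, 0, -1], [0, 0, 0, -0.02, 0.28, 0, -1], [0, 0, 0, 0, 0, 0.24, -1], [0, 0, 0, 0, 0, 0.2, -1], [0, 0, 0, 0, 0, 0, -1], [0, 0, 0, 0, 0, 0, -1]]]'

```text
t: 10.28
eef_pos: [0.6136, 0.2698, 0.1976]
ee_rot: [-3.141, -0.0, 3.141]
force: [-0.3, -0.9, -1.0]
width: 0.0466
```

```bash
python3 - <<'E'
from h import *
s=arm.get_state();print(s["eef_pos"],s["width"],s["force"])
for n,b in(("side",(180,280,160,320)),):
    p,d=arm.grab_frame(n)
    cv2.imwrite(f"pics/{n}3.png",cv2.resize(p[b[0]:b[1],b[2]:b[3],::-1],None,fx=5,fy=5,interpolation=cv2.INTER_CUBIC))
E
```

```text
[0.61364721 0.26977866 0.19760122] 0.04664641993536371 [-0.30895996 -0.93505137 -1.0238157 ]
```

View pics/side3.png

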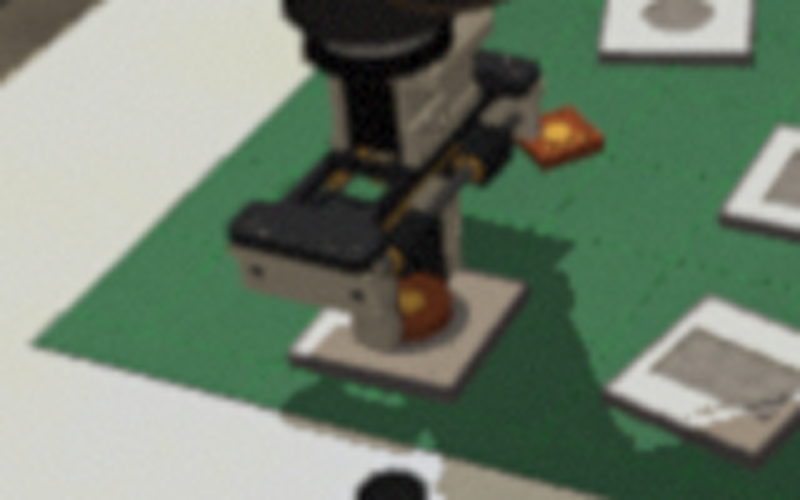

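Call:
carry_out --targets '[[[0, 0, 0, 0, 0, 0.08, -1], [0, 0, 0, 0, 0, 0.06, -1], [0, 0, 0, 0, 0, 0.04, -1], [0, 0, 0, 0, 0, 0, -1], [0, 0, 0, 0, 0, 0, -1]]]'

```text
t: 10.95
eef_pos: [0.6136, 0.27, 0.1932]
ee_rot: [3.142, 0.0, -3.141]
force: [-0.7, -1.3, -2.0]
width: 0.0467
```

Call:
carry_out --targets '[[[0, 0, 0, 0, 0, 0.02, -1], [0, 0, 0, 0, 0, 0.02, -1], [0, 0, 0, 0, 0, 0, -1]]]'

```text
t: 11.32
eef_pos: [0.6136, 0.27, 0.1922]
ee_rot: [3.142, 0.0, -3.142]
force: [-0.1, 0.6, -1.3]
width: 0.0464
```

Call:
carry_out --targets '[[[0, 0, 0, 0, 0, 0.02, -1], [0, 0, 0, 0, 0, 0, -1]]]'

```text
t: 11.58
eef_pos: [0.6136, 0.27, 0.1921]
ee_rot: [3.142, 0.0, -3.141]
force: [-1.8, 0.2, 4.6]
width: 0.0466
```

Call:
carry_out --targets '[[[0, 0, 0, 0, 0, 0.02, -1], [0, 0, 0, 0, 0, 0, -1]]]'

```text
t: 11.82
eef_pos: [0.6136, 0.27, 0.1921]
ee_rot: [3.141, 0.0, -3.141]
force: [-4.1, -0.1, 8.3]
width: 0.0466
```

Call:
carry_out --targets '[[[0, 0, 0, 0, 0, -0.02, 0.1], [0, 0, 0, 0, 0, 0, 0.2], [0, 0, 0, 0, 0, 0, 0.35], [0, 0, 0, 0, 0, 0, 0.35], [0, 0, 0, 0, 0, -0.2, 0.35], [0, 0, 0, 0, 0, -0.6, 0.35], [0, 0, 0, 0, 0, -1, 0.35], [0, 0, 0, 0, -1, -1, 0.35], [0, 0, 0, 0, -1, 0, 0.35], [0, 0, 0, 0, -1, 0, 0.35], [0, 0, 0, 0, -1, 0, 0.35], [0, 0, 0, 0, -1, 0, 0.35]]]'

```text
t: 13.32
eef_pos: [0.6134, 0.1432, 0.2611]
ee_rot: [-3.141, -0.001, 3.141]
force: [0.6, -0.7, 0.4]
width: 0.0595
```

```bash
python3 - <<'E'
from h import *
s=arm.get_state();print(s["eef_pos"],s["width"],s["force"])
p,d=arm.grab_frame("side");b=(180,280,160,320)
q,d=arm.grab_frame("top");c=(110,210,160,320)
cv2.imwrite(f"pics/both4.png",np.vstack([cv2.resize(a[b[0]:b[1],b[2]:b[3],::-1],None,fx=3.,fy=3.,interpolation=cv2.INTER_CUBIC) for a,b in((p,b),(q,c))]))
E
```

```text
[0.61343979 0.143195   0.26112002] 0.059516375177182196 [ 0.59263498 -0.70401804  0.39729223]
```

View pics/both4.png

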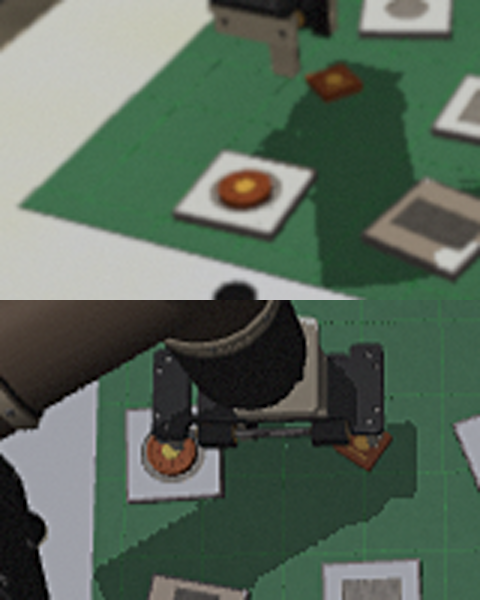

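Call:
carry_out --targets '[[[0, 0, 0, 0.4, -0.91, 0, 0.35], [0, 0, 0, 0.4, -0.91, 0, 0.35], [0, 0, 0, 0.4, -0.91, 0, 0.35], [0, 0, 0, 0.4, -0.91, 0, 0.35], [0, 0, 0, 0.4, -0.91, 0, 0.35], [0, 0, 0, 0.4, -0.91, 0, 0.35], [0, 0, 0, 0.4, -0.91, 0, 0.35], [0, 0, 0, 0.4, -0.91, 0, 0.35], [0, 0, 0, 0.4, -0.91, 0, 0.35], [0, 0, 0, 0.4, -0.91, 0, 0.35], [0, 0, 0, 0.4, -0.91, 0, 0.35], [0, 0, 0, 0.4, -0.91, 0, 0.35], [0, 0, 0, 0.4, -0.91, 0, 0.35], [0, 0, 0, 0.4, -0.91, 0, 0.35], [0, 0, 0, 0.4, -0.91, 0, 0.35], [0, 0, 0, 0.4, -0.91, 0, 0.35], [0, 0, 0, 0.4, -0.91, 0, 0.35], [0, 0, 0, 0, 0, 1, 0.35], [0, 0, 0, 0, 0, 1, 0.35], [0, 0, 0, 0, 0, 0, 0.35]]]'

```text
t: 15.92
eef_pos: [0.4424, -0.2422, 0.2103]
ee_rot: [3.141, -0.004, 3.141]
force: [-0.3, 0.2, 1.1]
width: 0.059
```

Call:
carry_out --targets '[[[0, 0, 0, 0, 0, 0.4, 0.35], [0, 0, 0, 0, 0, 0, 0.35], [0, 0, 0, 0, 0, 0, 0.35]]]'

```text
t: 16.3
eef_pos: [0.4439, -0.2417, 0.2022]
ee_rot: [-3.141, 0.001, -3.141]
force: [1.0, 0.3, -0.3]
width: 0.0593
```

Call:
carry_out --targets '[[[0, 0, 0, 0, 0, 0.4, 0.35], [0, 0, 0, 0, 0, 0.22, 0.1], [0, 0, 0, 0, 0, 0, -0.2], [0, 0, 0, 0, 0, 0, -0.2]]]'

```text
t: 16.8
eef_pos: [0.4437, -0.2418, 0.1861]
ee_rot: [-3.142, -0.0, -3.141]
force: [0.1, 0.2, -0.5]
width: 0.037
```

Call:
carry_out --targets '[[[0, 0, 0, 0, 0, 0, -1], [0, 0, 0, 0, 0, 0, -1], [0, 0, 0, 0, 0, 0, -1], [0, 0, 0, 0, 0, 0, -1]]]' --squeeze 20

```text
t: 17.3
eef_pos: [0.4437, -0.2418, 0.1863]
ee_rot: [-3.142, 0.0, -3.141]
force: [-0.1, 0.7, 0.6]
width: 0.0285
```

Call:
carry_out --targets '[[[0, 0, 0, 0, 0, -0.4, -1], [0, 0, 0, 0, 0, -0.8, -1], [0, 0, 0, 0, 0, -0.8, -1], [0, 0, 0, -0.41, 0.4, 0, -1], [0, 0, 0, -0.82, 0.85, 0, -1], [0, 0, 0, -0.82, 0.85, 0, -1], [0, 0, 0, -0.82, 0.85, 0, -1], [0, 0, 0, -0.82, 0.85, 0, -1], [0, 0, 0, -0.82, 0.85, 0, -1], [0, 0, 0, -0.82, 0.85, 0, -1], [0, 0, 0, -0.82, 0.85, 0, -1], [0, 0, 0, -0.41, 0.45, 0, -1], [0, 0, 0, 0, 0, 0.5, -1], [0, 0, 0, 0, 0, 0.6, -1], [0, 0, 0, 0, 0, 0.4, -1], [0, 0, 0, 0, 0, 0, -1], [0, 0, 0, 0, 0, 0, -1]]]'

```text
t: 19.42
eef_pos: [0.6077, -0.072, 0.1989]
ee_rot: [-3.142, 0.0, 3.141]
force: [-0.8, 0.9, -0.8]
width: 0.0286
```

```bash
python3 - <<'E'
from h import *
s=arm.get_state();print(s["eef_pos"],s["width"],s["force"])
p,d=arm.grab_frame("side");b=(120,220,220,380)
q,d=arm.grab_frame("top");c=(110,210,260,420)
cv2.imwrite(f"pics/both5.png",np.vstack([cv2.resize(a[b[0]:b[1],b[2]:b[3],::-1],None,fx=3.,fy=3.,interpolation=cv2.INTER_CUBIC) for a,b in((p,b),(q,c))]))
E
```

```text
[ 0.60765622 -0.07202232  0.19885018] 0.028631581545460798 [-0.82219314  0.88352837 -0.82336879]
```

View pics/both5.png

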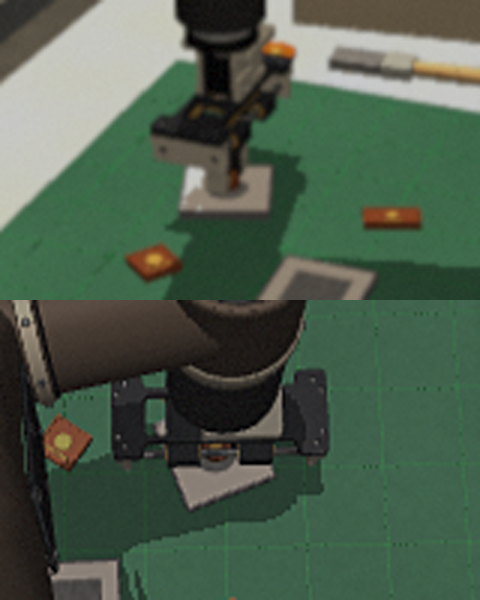

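Call:
carry_out --targets '[[[0, 0, 0, -0.03, 0.02, 0.1, -1], [0, 0, 0, 0, 0, 0.08, -1], [0, 0, 0, 0, 0, 0.04, -1], [0, 0, 0, 0, 0, 0.02, -1], [0, 0, 0, 0, 0, 0, -1]]]'

```text
t: 20.15
eef_pos: [0.6084, -0.0712, 0.1926]
ee_rot: [-3.142, -0.0, -3.141]
force: [-0.5, -0.7, -0.6]
width: 0.0286
```

Call:
carry_out --targets '[[[0, 0, 0, 0, 0, 0.02, -1], [0, 0, 0, 0, 0, 0, -1]]]'

```text
t: 20.4
eef_pos: [0.6084, -0.0712, 0.1923]
ee_rot: [3.142, 0.0, -3.141]
force: [-0.2, 0.4, 0.9]
width: 0.0281
```

Call:
carry_out --targets '[[[0, 0, 0, 0, 0, 0.02, -1], [0, 0, 0, 0, 0, 0, -1]]]'

```text
t: 20.65
eef_pos: [0.6084, -0.0712, 0.1922]
ee_rot: [-3.142, 0.0, -3.141]
force: [-1.2, 0.3, 5.0]
width: 0.0287
```

Call:
carry_out --targets '[[[0, 0, 0, 0, 0, -0.02, -0.2], [0, 0, 0, 0, 0, 0, 0], [0, 0, 0, 0, 0, 0, 0.1], [0, 0, 0, 0, 0, 0, 0.1], [0, 0, 0, 0, 0, -0.2, 0.1], [0, 0, 0, 0, 0, -0.8, 0.1], [0, 0, 0, 0, 0, -1, 0.1], [0, 0, 0, -0.07, 1, 0, 0.5], [0, 0, 0, -0.07, 1, 0, 0.5], [0, 0, 0, -0.07, 1, 0, 0.5], [0, 0, 0, -0.07, 1, 0, 0.5], [0, 0, 0, -0.07, 1, 0, 0.5], [0, 0, 0, -0.07, 1, 0, 0.5], [0, 0, 0.88, 0, 0, 0, 0.5], [0, 0, 0.88, 0, 0, 0, 0.5], [0, 0, 0.88, 0, 0, 0, 0.5], [0, 0, 0.88, 0, 0, 0, 0.5], [0, 0, 0.88, 0, 0, 0, 0.5], [0, 0, 0, 0, 0, 0.6, 0.5], [0, 0, 0, 0, 0, 0, 0.5]]]'

```text
t: 23.15
eef_pos: [0.6182, 0.0787, 0.2254]
ee_rot: [-3.139, -0.002, 2.53]
force: [-0.3, -0.1, -0.3]
width: 0.0656
```

```bash
python3 - <<'E'
from h import *
s=arm.get_state();print(s["eef_pos"],s["ee_rot"],s["width"],s["force"])
p,d=arm.grab_frame("side");b=(140,240,220,380)
q,d=arm.grab_frame("top");c=(110,210,240,400)
cv2.imwrite(f"pics/both6.png",np.vstack([cv2.resize(a[b[0]:b[1],b[2]:b[3],::-1],None,fx=3.,fy=3.,interpolation=cv2.INTER_CUBIC) for a,b in((p,b),(q,c))]))
E
```

```text
[0.61818065 0.07871165 0.22538271] [-3.13925084e+00 -1.74848568e-03  2.52970873e+00] 0.06559993912541433 [-0.25137969 -0.08406473 -0.34305121]
```

View pics/both6.png

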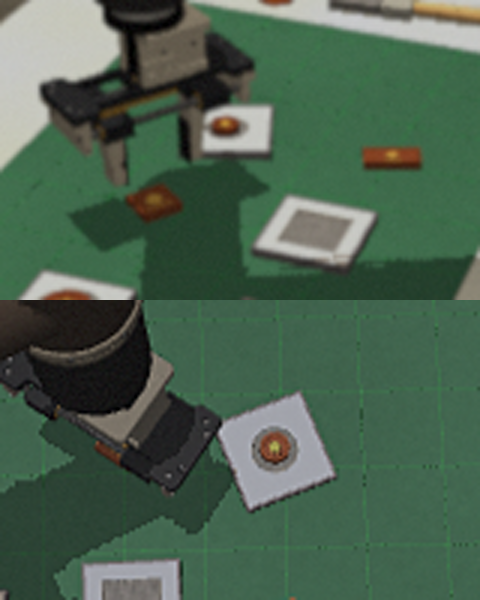

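Call:
carry_out --targets '[[[0, 0, 0, 0, 0, 0.6, 0.5], [0, 0, 0, 0, 0, 0.4, 0.5], [0, 0, 0, 0, 0, 0, 0.5], [0, 0, 0, 0, 0, 0, 0.5], [0, 0, 0, 0, 0, 0, 0.5]]]'

```text
t: 23.88
eef_pos: [0.619, 0.0788, 0.2026]
ee_rot: [3.141, 0.0, 2.527]
force: [0.4, -0.6, -0.2]
width: 0.0659
```

Down 16 mm (0.64), then close.

Call:
carry_out --targets '[[[0, 0, 0, 0, 0, 0.4, 0.5], [0, 0, 0, 0, 0, 0.24, 0.3], [0, 0, 0, 0, 0, 0, 0.1], [0, 0, 0, 0, 0, 0, 0.1]]]'

```text
t: 24.38
eef_pos: [0.6189, 0.0788, 0.1861]
ee_rot: [-3.141, -0.0, 2.527]
force: [-0.1, -0.0, 0.4]
width: 0.0491
```

Call:
carry_out --targets '[[[0, 0, 0, 0, 0, 0, -1], [0, 0, 0, 0, 0, 0, -1], [0, 0, 0, 0, 0, 0, -1], [0, 0, 0, 0, 0, 0, -1]]]' --squeeze 25

```text
t: 24.88
eef_pos: [0.619, 0.0789, 0.1864]
ee_rot: [3.141, 0.0, 2.527]
force: [0.9, 0.4, 0.2]
width: 0.0413
```

Call:
carry_out --targets '[[[0, 0, 0, 0, 0, -0.4, -1], [0, 0, 0, 0, 0, -0.8, -1], [0, 0, 0, 0, 0, -0.8, -1], [0, 0, -0.9, 0, 0, 0, -1], [0, 0, -0.9, 0, 0, 0, -1], [0, 0, -0.9, 0, 0, 0, -1], [0, 0, -0.9, 0, 0, 0, -1], [0, 0, -0.9, 0, 0, 0, -1], [0, 0, 0, 0.48, -0.02, 0, -1], [0, 0, 0, 0.96, -0.02, 0, -1], [0, 0, 0, 0.96, -0.02, 0, -1], [0, 0, 0, 0.96, -0.02, 0, -1], [0, 0, 0, 0.96, -0.02, 0, -1], [0, 0, 0, 0.96, -0.02, 0, -1], [0, 0, 0, 0.96, -0.02, 0, -1], [0, 0, 0, 0.5, -0.02, 0, -1], [0, 0, 0, 0, 0, 0.5, -1], [0, 0, 0, 0, 0, 0.6, -1], [0, 0, 0, 0, 0, 0.2, -1], [0, 0, 0, 0, 0, 0, -1]]]'

```text
t: 27.38
eef_pos: [0.4507, 0.0724, 0.2031]
ee_rot: [-3.141, -0.001, -3.128]
force: [-0.8, -0.2, -1.4]
width: 0.0412
```

Call:
carry_out --targets '[[[0, 0, 0, 0, 0, 0, -1], [0, 0, 0, 0, 0, 0, -1]]]'

```text
t: 27.62
eef_pos: [0.4506, 0.0725, 0.204]
ee_rot: [3.141, 0.001, -3.128]
force: [0.1, -0.0, -1.2]
width: 0.0412
```

```bash
python3 - <<'E'
from h import *
s=arm.get_state();print(s["eef_pos"],s["width"],s["force"])
p,d=arm.grab_frame("side");b=(150,250,240,400)
q,d=arm.grab_frame("top");c=(160,260,220,380)
cv2.imwrite(f"pics/both7.png",np.vstack([cv2.resize(a[b[0]:b[1],b[2]:b[3],::-1],None,fx=3.,fy=3.,interpolation=cv2.INTER_CUBIC) for a,b in((p,b),(q,c))]))
E
```

```text
[0.45064467 0.07249091 0.20398079] 0.041224888995971765 [ 0.05413704 -0.0278767  -1.21652758]
```

View pics/both7.png

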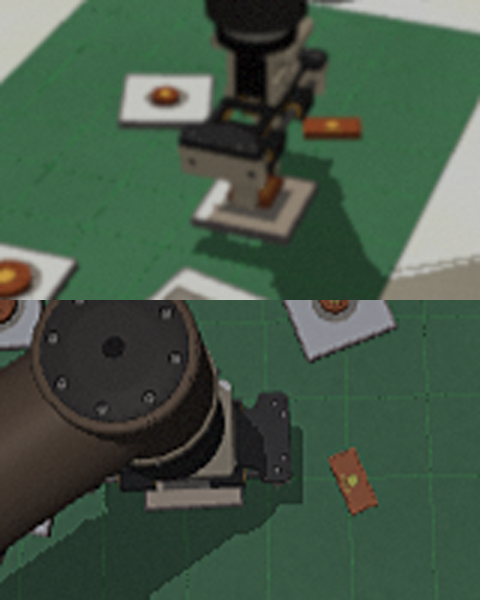

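Square held above its tray. Lower from 0.204 to contact near 0.1925.

Call:
carry_out --targets '[[[0, 0, 0, 0, 0, 0.2, -1], [0, 0, 0, 0, 0, 0.14, -1], [0, 0, 0, 0, 0, 0.06, -1], [0, 0, 0, 0, 0, 0.04, -1], [0, 0, 0, 0, 0, 0, -1]]]'

```text
t: 28.35
eef_pos: [0.4504, 0.0724, 0.1926]
ee_rot: [-3.142, -0.0, -3.128]
force: [-0.1, -0.7, -1.2]
width: 0.041
```

Call:
carry_out --targets '[[[0, 0, 0, 0, 0, 0.02, -1], [0, 0, 0, 0, 0, 0, -1]]]'

```text
t: 28.6
eef_pos: [0.4505, 0.0724, 0.1923]
ee_rot: [3.141, 0.0, -3.128]
force: [-1.0, -0.6, 0.7]
width: 0.0414
```

Call:
carry_out --targets '[[[0, 0, 0, 0, 0, 0.02, -1], [0, 0, 0, 0, 0, 0, -1]]]'

```text
t: 28.85
eef_pos: [0.4504, 0.0724, 0.1922]
ee_rot: [3.142, 0.0, -3.127]
force: [-4.0, -0.6, 10.0]
width: 0.0414
```

Call:
carry_out --targets '[[[0, 0, 0, 0, 0, -0.02, 0.1], [0, 0, 0, 0, 0, 0, 0.3], [0, 0, 0, 0, 0, 0, 0.3], [0, 0, 0, 0, 0, 0, 0.3], [0, 0, 0, 0, 0, -0.2, 0.3], [0, 0, 0, 0, 0, -0.8, 0.3], [0, 0, 0, 0, 0, -1, 0.3], [0, 0, 0, 0.16, -0.88, 0, 0.3], [0, 0, 0, 0.16, -0.88, 0, 0.3], [0, 0, 0, 0.16, -0.88, 0, 0.3], [0, 0, 0, 0.16, -0.88, 0, 0.3], [0, 0, 0, 0.16, -0.88, 0, 0.3], [0, 0, 0, 0.16, -0.88, 0, 0.3], [0, 0, 0, 0.16, -0.88, 0, 0.3], [0, 0, -0.84, 0, 0, 0, 0.3], [0, 0, -0.84, 0, 0, 0, 0.3], [0, 0, -0.84, 0, 0, 0, 0.3], [0, 0, 0, 0, 0, 0.8, 0.3], [0, 0, 0, 0, 0, 0.6, 0.3], [0, 0, 0, 0, 0, 0, 0.3]]]'

```text
t: 31.35
eef_pos: [0.4242, -0.0821, 0.2066]
ee_rot: [3.141, -0.002, -2.776]
force: [0.6, -0.5, 0.6]
width: 0.0568
```

Call:
carry_out --targets '[[[0, 0, 0, 0, 0, 0, 0.3], [0, 0, 0, 0, 0, 0, 0.3]]]'

```text
t: 31.6
eef_pos: [0.4249, -0.0819, 0.2078]
ee_rot: [-3.141, 0.001, -2.776]
force: [0.3, -1.1, 0.2]
width: 0.057
```

```bash
python3 - <<'E'
from h import *
s=arm.get_state();print(s["eef_pos"],s["width"],s["q"])
p,d=arm.grab_frame("side");b=(150,250,270,430)
q,d=arm.grab_frame("top");c=(160,260,240,400)
cv2.imwrite(f"pics/both8.png",np.vstack([cv2.resize(a[b[0]:b[1],b[2]:b[3],::-1],None,fx=3.,fy=3.,interpolation=cv2.INTER_CUBIC) for a,b in((p,b),(q,c))]))
E
```

```text
[ 0.42488107 -0.08190821  0.20780922] 0.05704998490726281 [ 2.68817446e-01  2.04570964e-01 -7.56705922e-01  9.93387524e-05
 -6.08319153e-01 -1.47371718e+00]
```

View pics/both8.png

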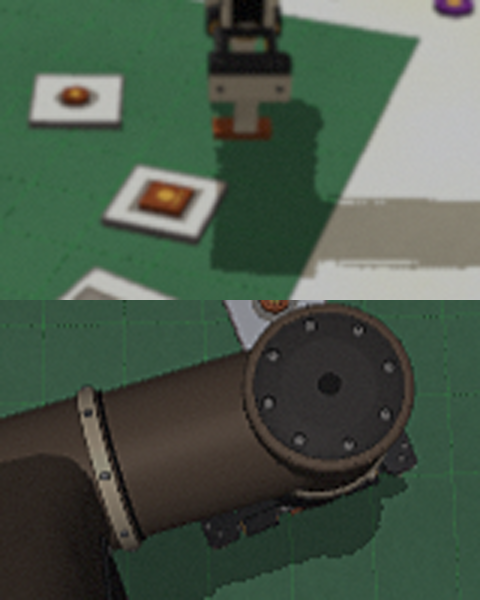

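Call:
carry_out --targets '[[[0, 0, 0, 0, -0.03, 0.4, 0.3], [0, 0, 0, 0, 0, 0.3, 0.3], [0, 0, 0, 0, 0, 0.15, 0.1], [0, 0, 0, 0, 0, 0, -0.2], [0, 0, 0, 0, 0, 0, -0.2]]]'

```text
t: 32.33
eef_pos: [0.4249, -0.0827, 0.1859]
ee_rot: [-3.142, -0.0, -2.776]
force: [-0.5, 0.0, 0.0]
width: 0.0369
```

Call:
carry_out --targets '[[[0, 0, 0, 0, 0, 0, -1], [0, 0, 0, 0, 0, 0, -1], [0, 0, 0, 0, 0, 0, -1], [0, 0, 0, 0, 0, 0, -1]]]' --squeeze 25

```text
t: 32.83
eef_pos: [0.425, -0.0826, 0.1861]
ee_rot: [-3.142, 0.0, -2.776]
force: [-0.6, -0.6, 2.8]
width: 0.0272
```

Call:
carry_out --targets '[[[0, 0, 0, 0, 0, -0.4, -1], [0, 0, 0, 0, 0, -0.8, -1], [0, 0, 0, 0, 0, -0.8, -1], [0, 0, 0.82, 0, 0, 0, -1], [0, 0, 0.82, 0, 0, 0, -1], [0, 0, 0.82, 0, 0, 0, -1], [0, 0, 0.82, 0, 0, 0, -1], [0, 0, 0.82, 0, 0, 0, -1], [0, 0, 0, 0.1, 0.5, 0, -1], [0, 0, 0, 0.2, 1, 0, -1], [0, 0, 0, 0.2, 1, 0, -1], [0, 0, 0, 0.2, 1, 0, -1], [0, 0, 0, 0.2, 1, 0, -1], [0, 0, 0, 0.2, 1, 0, -1], [0, 0, 0, 0.2, 1, 0, -1], [0, 0, 0, 0.2, 1, 0, -1], [0, 0, 0, 0.2, 1, 0, -1], [0, 0, 0, 0.2, 1, 0, -1], [0, 0, 0, 0.2, 1, 0, -1], [0, 0, 0, 0.1, 1, 0, -1]]]'

```text
t: 35.33
eef_pos: [0.4296, 0.2114, 0.2362]
ee_rot: [3.141, 0.0, 2.938]
force: [0.2, 0.3, -1.8]
width: 0.0273
```

Call:
carry_out --targets '[[[0, 0, 0, 0.1, 1, 0, -1], [0, 0, 0, 0, 0.6, 0, -1], [0, 0, 0, 0, 0, 0.5, -1], [0, 0, 0, 0, 0, 0.6, -1], [0, 0, 0, 0, 0, 0.2, -1], [0, 0, 0, 0, 0, 0, -1], [0, 0, 0, 0, 0, 0, -1]]]'

```text
t: 36.2
eef_pos: [0.4359, 0.2495, 0.2037]
ee_rot: [3.141, 0.0, 2.935]
force: [0.2, 0.1, -0.9]
width: 0.0274
```

```bash
python3 - <<'E'
from h import *
s=arm.get_state();print(s["eef_pos"],s["width"],s["ee_rot"])
p,d=arm.grab_frame("side");b=(190,290,230,390)
q,d=arm.grab_frame("top");c=(160,260,160,320)
cv2.imwrite(f"pics/both9.png",np.vstack([cv2.resize(a[b[0]:b[1],b[2]:b[3],::-1],None,fx=3.,fy=3.,interpolation=cv2.INTER_CUBIC) for a,b in((p,b),(q,c))]))
E
```

```text
[0.43592914 0.24954526 0.20371406] 0.02744473545671524 [3.14122326e+00 2.46643474e-04 2.93477365e+00]
```

View pics/both9.png

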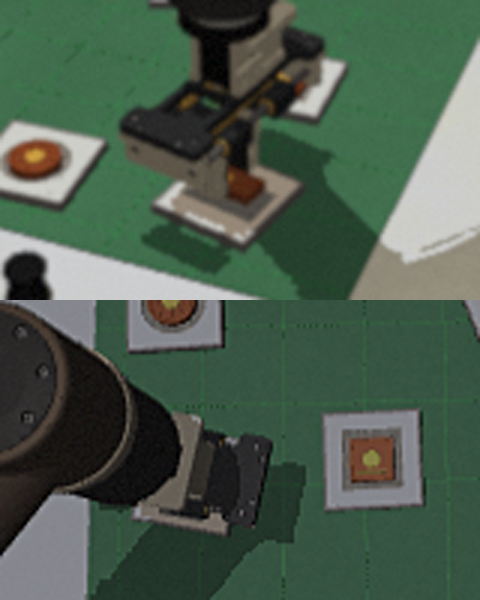

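Call:
carry_out --targets '[[[0, 0, 0, 0, 0.04, 0.2, -1], [0, 0, 0, 0, 0, 0.14, -1], [0, 0, 0, 0, 0, 0.06, -1], [0, 0, 0, 0, 0, 0.04, -1], [0, 0, 0, 0, 0, 0, -1]]]'

```text
t: 36.92
eef_pos: [0.436, 0.2506, 0.1924]
ee_rot: [-3.141, -0.0, 2.935]
force: [-0.3, 0.0, -0.0]
width: 0.0277
```

Call:
carry_out --targets '[[[0, 0, 0, 0, 0, 0.02, -1], [0, 0, 0, 0, 0, 0, -1]]]'

```text
t: 37.17
eef_pos: [0.436, 0.2507, 0.1921]
ee_rot: [3.141, 0.0, 2.935]
force: [-0.9, 0.4, 1.4]
width: 0.0275
```

Call:
carry_out --targets '[[[0, 0, 0, 0, 0, 0.02, -1], [0, 0, 0, 0, 0, 0, -1]]]'

```text
t: 37.42
eef_pos: [0.436, 0.2507, 0.1921]
ee_rot: [3.141, 0.0, 2.935]
force: [-2.9, -0.8, 7.5]
width: 0.0277
```

Contact; release, rise and back away.

Call:
carry_out --targets '[[[0, 0, 0, 0, 0, -0.02, -0.2], [0, 0, 0, 0, 0, 0, 0.1], [0, 0, 0, 0, 0, 0, 0.1], [0, 0, 0, 0, 0, 0, 0.1], [0, 0, 0, 0, 0, -0.2, 0.1], [0, 0, 0, 0, 0, -0.8, 0.1], [0, 0, 0, 0, 0, -1, 0.1], [0, 0, 0, 0, 0, -1, 0.1], [0, 0, 0, 0, 0, -1, 0.1], [0, 0, 0, 0, 0, -1, 0.1], [0, 0, 0, 0, -1, 0, 0.1], [0, 0, 0, 0, -1, 0, 0.1], [0, 0, 0, 0, -1, 0, 0.1], [0, 0, 0, 0, -1, 0, 0.1], [0, 0, 0, 0, -1, 0, 0.1], [0, 0, 0, 0, -1, 0, 0.1], [0, 0, 0, 0, -1, 0, 0.1], [0, 0, 0, 0, -1, 0, 0.1], [0, 0, 0, 0, 0, 0, 0.1], [0, 0, 0, 0, 0, 0, 0.1]]]'

```text
t: 39.92
eef_pos: [0.395, 0.0545, 0.317]
ee_rot: [3.141, 0.0, 2.934]
force: [-0.2, 0.3, -0.3]
width: 0.0482
```

```bash
python3 - <<'E'
from h import *
s=arm.get_state();print(s["eef_pos"],s["width"],s["force"])
p,d=arm.grab_frame("side");b=(110,290,170,440)
q,d=arm.grab_frame("top");c=(95,275,180,450)
cv2.imwrite(f"pics/both10.png",np.vstack([cv2.resize(a[b[0]:b[1],b[2]:b[3],::-1],None,fx=1.66*1,fy=1.66,interpolation=cv2.INTER_CUBIC) for a,b in((p,b),(q,c))]))
hsv=cv2.cvtColor(q,cv2.COLOR_RGB2HSV);br=(hsv[...,0]<32)&(hsv[...,1]>80)&(hsv[...,2]>40)
for n,c in[("L",(161,218)),("S",(160,332)),("Sq",(213,284)),("O",(220,223))]:
    k=16;r=seg("top",br,.019,(c[0]-k,c[0]+k,c[1]-k,c[1]+k));print(n,r[0],r[1].round(4),np.round(np.r_[r[2][0],r[2][1],r[2][2]],1))
E
```

```text
[0.39500532 0.05454702 0.31704396] 0.048226916928605895 [-0.23530484  0.25148135 -0.33856856]
L 208 [0.6132 0.27   0.019 ] [613.5 270.4  48.4  43.9  44. ]
S 81 [ 0.6077 -0.0711  0.019 ] [607.7 -70.8  28.6  28.2  25.7]
Sq 1 [0.4862 0.0499 0.019 ] [486.2  49.9   0.    0.    0. ]
O 10 [0.4734 0.2844 0.019 ] [473.3 284.6   5.7  21.6  30.5]
```

View pics/both10.png

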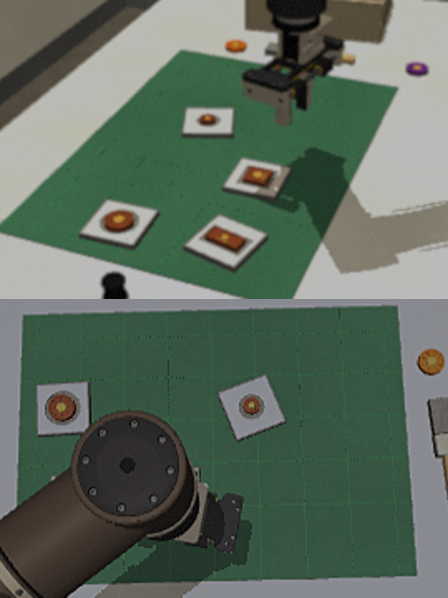

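All four pieces show flat inside their cut-outs in the side view, including the oblong, and the gripper is clear at z ≈ 0.317. I'll hand the job in.

```bash
python3 -c "
from station import arm
print(arm.job_done())"
```

```text
the job is handed in; nothing more can be done
None
```

All four bronze pieces are in their matching cut-outs, placed in the order large round, small round, square, oblong. I handed the job in at about 40 s.

- **Placing:** I lowered each piece until I felt light contact with the cut-out floor, with at most about 10 N at the readings I took. Only then did I open the fingers and lift away.
- **Last checks:** The final side picture shows all four lying flat, face up, inside their cut-outs. The top camera put the large round about 1 mm and the small round about 1 mm from their cut-out centres.
- **Not measured:** The arm hid the square and the oblong in the final top picture, so that measurement failed for both. The square showed well centred in an earlier top picture. The oblong rests on the side view and the arm's pose at release alone.
- **Small disagreement:** The gripper read about 1 mm less than each piece's stated size while holding it. I took this as a sensor offset, since all four grips held.
- **Left alone:** The magnifier, the brush and the orange and purple look-alikes were not touched.

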